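Load the corn grill and set its timer

ROBOT

A 6-joint arm with a two-finger parallel gripper is mounted at the origin on the work surface. World frame = base frame: x ahead of the robot, y to its left, z up, the work surface at z = 0. Lengths are in m, angles in rad, forces in N, time in s.
With the tool pointing down it reaches from about 0.35 to 0.775 m from the base axis. Payload 7.3 kg.
Tool frame: the origin (TCP) lies at the centre of the arm's flange, where the gripper is bolted on; the fingertips stand 178 mm ahead of it and the grasp point (between the pads) lies 159 mm ahead of it; z points along the fingers, y is the line along which they close (so a half turn about z gives the same grasp; the last joint's range is limited). The gripper opens to 92 mm and grips with 3 to 60 N. Pads are 19 mm wide; open, the fingers measure 130 mm over their backs; the gripper's body (75 mm by 190 mm) begins 47 mm behind the grasp point.
Start: joints at [1.113, 0.342, 1.524, -0, 1.275, -0.146], TCP at [0.161, 0.5, 0.405] pointing down, gripper open.
Joint ranges: [-2.53, 2.53], [-0.77, 2.02], [0.04, 2.7], [-1, 4.14], [0.28, 2.66], [-3.11, 3.11]. Speed limits (rad/s): [2.57, 2.57, 3.14, 3.14, 3.14, 3.14].

INTERFACE

Orientations are given as [roll, pitch, yaw] about the fixed x, y, z axes, in that order (R = Rz(yaw) Ry(pitch) Rx(roll)).
In Python, from cell import telemetry, vision, ticket gives the robot as it stands.
- The arm moves only by the shell command python3 -m crank 'ROWS' [FORCE]. ROWS is JSON, a list of rows, each a list of 5 numbers: the gripper command: -1 is shut, 1 is fully open, values between are in proportion, then the shift along the tool's x, y, z in mm, then the turn about the tool's z in rad. In form: [[fingers, dx, dy, dz, roll], ...]. A call has 1 to 12 rows; each row is the pose to reach, as a shift and turn from the pose commanded when the call began, along the tool's axes at that moment; what a row does not reach only later rows make up. A row lasts 1/12 s, in which the tool goes at most 41.7 mm and 7.16 degrees, less where a joint would pass 70% of its speed; a pose out of reach is approached as far as the arm can. A call with a gripper value outside its range is refused whole. The fingers move at their own pace and stop on an object; FORCE is the grip in N (left out, the last holds). Time passes only in rows, so rows that repeat a pose let the fingers close. It gives the time, the measured TCP pose, the force, the opening and the grip force at its end, in the units of the state.
- telemetry.observe(): the state, without advancing time (a new reading comes with each control period).
- vision.read_camera(name): name is "side" or "top" or "wrist"; returns (picture, depth): 384x512x3 uint8, red, green, blue; 384x512 float32, m along the optical axis (not along the pixel's ray), 0 where there is no reading.
- vision.get_calibration(name): a dict with "camera_matrix" (3x3 intrinsics, pixels), "dist" ([k1, k2, p1, p2, k3] as OpenCV has them; the pictures are not rectified), "rvec" (rotation vector, rad) and "tvec" (3), from world to camera coordinates, as OpenCV has them. Camera axes: x right, y down, z forward; pixel columns grow to the right and rows downward; lengths in m; the calibration is good to about 2 mm. A picture is of the moment at which its call begins: read the wrist's pose just before it. get_calibration takes no time and is no camera call; for the wrist camera it gives the pose at the moment of the call.
- ticket.hand_in(): hands the job in; it is judged then, once.
The state is a dict: "time": time; "qpos": joint angles; "qvel": joint speeds; "joint_efforts": joint torques, N m; "tool_pos": TCP position; "tool_rot": TCP orientation; "contact_force": force on the tool from outside, world axes, zero at the start; "torque": the same for the moment, N m; "opening": finger opening in m; "grip_force": force on a finger pad.
Only numpy, scipy, OpenCV 4.12 (cv2) and the standard library are available. Lean on these libraries where they do the work, as an engineer would, in place of code of your own. Each camera call takes 0.05 s, during which the arm holds its last target. There are 200 camera calls.

TASK

Get the corn onto the grill: first push the drip tray fully home, then lay every corn cob down in a groove of its own on the ridged plate, along the groove and centred on the plate's length, its wooden handle to the front (the tray's side), lowering it until it has settled rather than dropping it. Once all the cobs are in, turn the inner timer knob clockwise until its white pointer is at the red mark, without turning the heat ring around it, and leave the other things on the counter where they stand.

Things in the scene. Friction and masses are not known exactly. Their poses are not given: they have to be found in the camera images.
- grill: Corn grill, fixed: steel body 200 (x) by 300 (y) mm, flat top at 68 mm, on it a black ridged plate with four V grooves, 100 mm long (x), ridge tops at 104 mm, and a black control panel (110 mm wide, top at 75 mm) at its -y end. Origin: on the counter under the centre of the steel part; +x to the back, -x is the front with the drip tray; may stand at a slight yaw.
- groove1 (a point): Groove 1 of 4 (1 at the +y end, 66 mm between neighbours): a shallow V, 66 wide, 12 deep, 100 long, along the grill's x, its sides sloping 20 degrees up to sharp ridges shared with the neighbours, so that a cob off its middle rolls in. The point is where the middle of a seated cob's axis lies (113 mm above the counter, 9 mm above the ridge tops); axes as the grill's.
- groove2 (a point): Groove 2 of 4 (1 at the +y end, 66 mm between neighbours): a shallow V, 66 wide, 12 deep, 100 long, along the grill's x, its sides sloping 20 degrees up to sharp ridges shared with the neighbours, so that a cob off its middle rolls in. The point is where the middle of a seated cob's axis lies (113 mm above the counter, 9 mm above the ridge tops); axes as the grill's.
- groove3 (a point): Groove 3 of 4 (1 at the +y end, 66 mm between neighbours): a shallow V, 66 wide, 12 deep, 100 long, along the grill's x, its sides sloping 20 degrees up to sharp ridges shared with the neighbours, so that a cob off its middle rolls in. The point is where the middle of a seated cob's axis lies (113 mm above the counter, 9 mm above the ridge tops); axes as the grill's.
- groove4 (a point): Groove 4 of 4 (1 at the +y end, 66 mm between neighbours): a shallow V, 66 wide, 12 deep, 100 long, along the grill's x, its sides sloping 20 degrees up to sharp ridges shared with the neighbours, so that a cob off its middle rolls in. The point is where the middle of a seated cob's axis lies (113 mm above the counter, 9 mm above the ridge tops); axes as the grill's.
- cob1: Corn cob (may be absent): yellow, round, 40 mm thick, 136 long, round ends, 0.16-0.26 kg, starting flat on the counter, with a wooden holder: a square guard 40 x 40 x 12 mm at one end that stops it rolling, then a stick 16 mm thick, 50 long. Origin: on the axis, middle of the yellow part (20 mm above the counter); x axis along the cob, holder at -x (guard from -68 to -80 mm, stick to -130).
- cob2: Corn cob (may be absent): yellow, round, 40 mm thick, 136 long, round ends, 0.16-0.26 kg, starting flat on the counter, with a wooden holder: a square guard 40 x 40 x 12 mm at one end that stops it rolling, then a stick 16 mm thick, 50 long. Origin: on the axis, middle of the yellow part (20 mm above the counter); x axis along the cob, holder at -x (guard from -68 to -80 mm, stick to -130).
- cob3: Corn cob (may be absent): yellow, round, 40 mm thick, 136 long, round ends, 0.16-0.26 kg, starting flat on the counter, with a wooden holder: a square guard 40 x 40 x 12 mm at one end that stops it rolling, then a stick 16 mm thick, 50 long. Origin: on the axis, middle of the yellow part (20 mm above the counter); x axis along the cob, holder at -x (guard from -68 to -80 mm, stick to -130).
- cob4: Corn cob (may be absent): yellow, round, 40 mm thick, 136 long, round ends, 0.16-0.26 kg, starting flat on the counter, with a wooden holder: a square guard 40 x 40 x 12 mm at one end that stops it rolling, then a stick 16 mm thick, 50 long. Origin: on the axis, middle of the yellow part (20 mm above the counter); x axis along the cob, holder at -x (guard from -68 to -80 mm, stick to -130).
- tray (a joint): How far the drip tray stands out of the grill's front, in m; 0 is fully home (a hard stop), pushed towards the grill's +x; stiff by about 1.5 N.
- tray_front (a point): Centre of the tray's flat front face (180 mm wide, from 12 to 58 mm above the counter), 45 mm above the counter; axes as the grill's, -x out of the face.
- timer (a joint): Angle of the timer, the inner and higher of two concentric knobs on the panel, rad; grows clockwise seen from above, end stops at 0 and 2.6. At 1.8 its white pointer points at the red mark on the panel (towards the grill's +x). It stays where it is left; about 0.05 N m to turn.
- timer_grip (a point): Point on the timer's axis at the height to grip: the timer is a black upright bar, 34 mm long, 12 wide, 30 tall, on a 33 mm disc. x axis along the bar towards its white pointer's tip, z up; it turns with the timer. The bar's top is 8 mm above this point; its foot 22, the disc's top 21 and the heat ring's top 26 mm below it.
- heat_ring: Heat ring, the outer, lower knob around the timer: aluminium, 62 mm across, 14 tall, turns easily (0.04 N m); must stay as set. Origin on its axis on the panel's top.
- ring_index (a point): The black index line on the heat ring, 28 mm from its axis.
- herb_jar: Bystander: green-brown spice jar, 42 mm across, 75 tall, white lid. Origin: centre of its underside.
- chili_jar: Bystander: orange-red spice jar, 44 mm across, 80 tall, white lid. Origin: centre of its underside.
- olive_jar: Bystander: olive jar, 60 mm across, 95 tall. Origin: centre of its underside.
- sauce_cup: Bystander: small steel bowl, 80 mm across, 45 tall. Origin: centre of its underside.
- mill: Bystander: steel pepper mill, 52 mm across, 207 tall. Origin: centre of its underside.
- oil_bottle: Bystander: oil bottle with black cap, 60 mm across, 220 tall. Origin: centre of its underside.
- wood_spoon: Bystander: wooden spoon lying flat. Origin: lying along its x.
Things that resemble listed ones, but are neither listed nor needed, are in the scene too. What is shaped like the cob4 but green is not meant. What is shaped like the cob3 but turquoise is not meant.

How it is judged:
On the way, in this order (a step that is already met when the one before it is completed fails the run):
1. the drip tray is fully home and no timer is set yet (value of joint tray below 0.004 m and value of joint timer below 1.5 rad), for 0.2 s.
2. every cob present lies settled in a groove, handle to the front, the timer not yet set (((x of cob1 in the frame of groove1 between -0.014 and 0.014 m and y of cob1 in the frame of groove1 between -0.005 and 0.005 m and z of cob1 in the frame of groove1 between -0.004 and 0.004 m and angle between the x axis of cob1 and the x axis of groove1, either way round below 0.08 rad and x of tray_front in the frame of cob1 below -0.06 m) or (x of cob1 in the frame of groove2 between -0.014 and 0.014 m and y of cob1 in the frame of groove2 between -0.005 and 0.005 m and z of cob1 in the frame of groove2 between -0.004 and 0.004 m and angle between the x axis of cob1 and the x axis of groove2, either way round below 0.08 rad and x of tray_front in the frame of cob1 below -0.06 m) or (x of cob1 in the frame of groove3 between -0.014 and 0.014 m and y of cob1 in the frame of groove3 between -0.005 and 0.005 m and z of cob1 in the frame of groove3 between -0.004 and 0.004 m and angle between the x axis of cob1 and the x axis of groove3, either way round below 0.08 rad and x of tray_front in the frame of cob1 below -0.06 m) or (x of cob1 in the frame of groove4 between -0.014 and 0.014 m and y of cob1 in the frame of groove4 between -0.005 and 0.005 m and z of cob1 in the frame of groove4 between -0.004 and 0.004 m and angle between the x axis of cob1 and the x axis of groove4, either way round below 0.08 rad and x of tray_front in the frame of cob1 below -0.06 m)) and ((x of cob2 in the frame of groove1 between -0.014 and 0.014 m and y of cob2 in the frame of groove1 between -0.005 and 0.005 m and z of cob2 in the frame of groove1 between -0.004 and 0.004 m and angle between the x axis of cob2 and the x axis of groove1, either way round below 0.08 rad and x of tray_front in the frame of cob2 below -0.06 m) or (x of cob2 in the frame of groove2 between -0.014 and 0.014 m and y of cob2 in the frame of groove2 between -0.005 and 0.005 m and z of cob2 in the frame of groove2 between -0.004 and 0.004 m and angle between the x axis of cob2 and the x axis of groove2, either way round below 0.08 rad and x of tray_front in the frame of cob2 below -0.06 m) or (x of cob2 in the frame of groove3 between -0.014 and 0.014 m and y of cob2 in the frame of groove3 between -0.005 and 0.005 m and z of cob2 in the frame of groove3 between -0.004 and 0.004 m and angle between the x axis of cob2 and the x axis of groove3, either way round below 0.08 rad and x of tray_front in the frame of cob2 below -0.06 m) or (x of cob2 in the frame of groove4 between -0.014 and 0.014 m and y of cob2 in the frame of groove4 between -0.005 and 0.005 m and z of cob2 in the frame of groove4 between -0.004 and 0.004 m and angle between the x axis of cob2 and the x axis of groove4, either way round below 0.08 rad and x of tray_front in the frame of cob2 below -0.06 m)) and ((x of cob3 in the frame of groove1 between -0.014 and 0.014 m and y of cob3 in the frame of groove1 between -0.005 and 0.005 m and z of cob3 in the frame of groove1 between -0.004 and 0.004 m and angle between the x axis of cob3 and the x axis of groove1, either way round below 0.08 rad and x of tray_front in the frame of cob3 below -0.06 m) or (x of cob3 in the frame of groove2 between -0.014 and 0.014 m and y of cob3 in the frame of groove2 between -0.005 and 0.005 m and z of cob3 in the frame of groove2 between -0.004 and 0.004 m and angle between the x axis of cob3 and the x axis of groove2, either way round below 0.08 rad and x of tray_front in the frame of cob3 below -0.06 m) or (x of cob3 in the frame of groove3 between -0.014 and 0.014 m and y of cob3 in the frame of groove3 between -0.005 and 0.005 m and z of cob3 in the frame of groove3 between -0.004 and 0.004 m and angle between the x axis of cob3 and the x axis of groove3, either way round below 0.08 rad and x of tray_front in the frame of cob3 below -0.06 m) or (x of cob3 in the frame of groove4 between -0.014 and 0.014 m and y of cob3 in the frame of groove4 between -0.005 and 0.005 m and z of cob3 in the frame of groove4 between -0.004 and 0.004 m and angle between the x axis of cob3 and the x axis of groove4, either way round below 0.08 rad and x of tray_front in the frame of cob3 below -0.06 m)) and ((x of cob4 in the frame of groove1 between -0.014 and 0.014 m and y of cob4 in the frame of groove1 between -0.005 and 0.005 m and z of cob4 in the frame of groove1 between -0.004 and 0.004 m and angle between the x axis of cob4 and the x axis of groove1, either way round below 0.08 rad and x of tray_front in the frame of cob4 below -0.06 m) or (x of cob4 in the frame of groove2 between -0.014 and 0.014 m and y of cob4 in the frame of groove2 between -0.005 and 0.005 m and z of cob4 in the frame of groove2 between -0.004 and 0.004 m and angle between the x axis of cob4 and the x axis of groove2, either way round below 0.08 rad and x of tray_front in the frame of cob4 below -0.06 m) or (x of cob4 in the frame of groove3 between -0.014 and 0.014 m and y of cob4 in the frame of groove3 between -0.005 and 0.005 m and z of cob4 in the frame of groove3 between -0.004 and 0.004 m and angle between the x axis of cob4 and the x axis of groove3, either way round below 0.08 rad and x of tray_front in the frame of cob4 below -0.06 m) or (x of cob4 in the frame of groove4 between -0.014 and 0.014 m and y of cob4 in the frame of groove4 between -0.005 and 0.005 m and z of cob4 in the frame of groove4 between -0.004 and 0.004 m and angle between the x axis of cob4 and the x axis of groove4, either way round below 0.08 rad and x of tray_front in the frame of cob4 below -0.06 m)) and value of joint timer below 1.5 rad), for 0.2 s.
3. the timer's pointer is at the red mark (value of joint timer between 1.68 and 1.92 rad), for 0.2 s.
At the end, for the whole second after the job is handed in: The drip tray is within 4 mm of home; every cob present rests in a groove of its own (middle within 14 mm along and 5 mm across the groove, 4 mm in height, within 0.08 rad of its direction, handle to the front); the timer is within 0.12 rad of the red mark (1.8 rad) (all of step 3 and value of joint tray below 0.004 m and ((x of cob1 in the frame of groove1 between -0.014 and 0.014 m and y of cob1 in the frame of groove1 between -0.005 and 0.005 m and z of cob1 in the frame of groove1 between -0.004 and 0.004 m and angle between the x axis of cob1 and the x axis of groove1, either way round below 0.08 rad and x of tray_front in the frame of cob1 below -0.06 m) or (x of cob1 in the frame of groove2 between -0.014 and 0.014 m and y of cob1 in the frame of groove2 between -0.005 and 0.005 m and z of cob1 in the frame of groove2 between -0.004 and 0.004 m and angle between the x axis of cob1 and the x axis of groove2, either way round below 0.08 rad and x of tray_front in the frame of cob1 below -0.06 m) or (x of cob1 in the frame of groove3 between -0.014 and 0.014 m and y of cob1 in the frame of groove3 between -0.005 and 0.005 m and z of cob1 in the frame of groove3 between -0.004 and 0.004 m and angle between the x axis of cob1 and the x axis of groove3, either way round below 0.08 rad and x of tray_front in the frame of cob1 below -0.06 m) or (x of cob1 in the frame of groove4 between -0.014 and 0.014 m and y of cob1 in the frame of groove4 between -0.005 and 0.005 m and z of cob1 in the frame of groove4 between -0.004 and 0.004 m and angle between the x axis of cob1 and the x axis of groove4, either way round below 0.08 rad and x of tray_front in the frame of cob1 below -0.06 m)) and ((x of cob2 in the frame of groove1 between -0.014 and 0.014 m and y of cob2 in the frame of groove1 between -0.005 and 0.005 m and z of cob2 in the frame of groove1 between -0.004 and 0.004 m and angle between the x axis of cob2 and the x axis of groove1, either way round below 0.08 rad and x of tray_front in the frame of cob2 below -0.06 m) or (x of cob2 in the frame of groove2 between -0.014 and 0.014 m and y of cob2 in the frame of groove2 between -0.005 and 0.005 m and z of cob2 in the frame of groove2 between -0.004 and 0.004 m and angle between the x axis of cob2 and the x axis of groove2, either way round below 0.08 rad and x of tray_front in the frame of cob2 below -0.06 m) or (x of cob2 in the frame of groove3 between -0.014 and 0.014 m and y of cob2 in the frame of groove3 between -0.005 and 0.005 m and z of cob2 in the frame of groove3 between -0.004 and 0.004 m and angle between the x axis of cob2 and the x axis of groove3, either way round below 0.08 rad and x of tray_front in the frame of cob2 below -0.06 m) or (x of cob2 in the frame of groove4 between -0.014 and 0.014 m and y of cob2 in the frame of groove4 between -0.005 and 0.005 m and z of cob2 in the frame of groove4 between -0.004 and 0.004 m and angle between the x axis of cob2 and the x axis of groove4, either way round below 0.08 rad and x of tray_front in the frame of cob2 below -0.06 m)) and ((x of cob3 in the frame of groove1 between -0.014 and 0.014 m and y of cob3 in the frame of groove1 between -0.005 and 0.005 m and z of cob3 in the frame of groove1 between -0.004 and 0.004 m and angle between the x axis of cob3 and the x axis of groove1, either way round below 0.08 rad and x of tray_front in the frame of cob3 below -0.06 m) or (x of cob3 in the frame of groove2 between -0.014 and 0.014 m and y of cob3 in the frame of groove2 between -0.005 and 0.005 m and z of cob3 in the frame of groove2 between -0.004 and 0.004 m and angle between the x axis of cob3 and the x axis of groove2, either way round below 0.08 rad and x of tray_front in the frame of cob3 below -0.06 m) or (x of cob3 in the frame of groove3 between -0.014 and 0.014 m and y of cob3 in the frame of groove3 between -0.005 and 0.005 m and z of cob3 in the frame of groove3 between -0.004 and 0.004 m and angle between the x axis of cob3 and the x axis of groove3, either way round below 0.08 rad and x of tray_front in the frame of cob3 below -0.06 m) or (x of cob3 in the frame of groove4 between -0.014 and 0.014 m and y of cob3 in the frame of groove4 between -0.005 and 0.005 m and z of cob3 in the frame of groove4 between -0.004 and 0.004 m and angle between the x axis of cob3 and the x axis of groove4, either way round below 0.08 rad and x of tray_front in the frame of cob3 below -0.06 m)) and ((x of cob4 in the frame of groove1 between -0.014 and 0.014 m and y of cob4 in the frame of groove1 between -0.005 and 0.005 m and z of cob4 in the frame of groove1 between -0.004 and 0.004 m and angle between the x axis of cob4 and the x axis of groove1, either way round below 0.08 rad and x of tray_front in the frame of cob4 below -0.06 m) or (x of cob4 in the frame of groove2 between -0.014 and 0.014 m and y of cob4 in the frame of groove2 between -0.005 and 0.005 m and z of cob4 in the frame of groove2 between -0.004 and 0.004 m and angle between the x axis of cob4 and the x axis of groove2, either way round below 0.08 rad and x of tray_front in the frame of cob4 below -0.06 m) or (x of cob4 in the frame of groove3 between -0.014 and 0.014 m and y of cob4 in the frame of groove3 between -0.005 and 0.005 m and z of cob4 in the frame of groove3 between -0.004 and 0.004 m and angle between the x axis of cob4 and the x axis of groove3, either way round below 0.08 rad and x of tray_front in the frame of cob4 below -0.06 m) or (x of cob4 in the frame of groove4 between -0.014 and 0.014 m and y of cob4 in the frame of groove4 between -0.005 and 0.005 m and z of cob4 in the frame of groove4 between -0.004 and 0.004 m and angle between the x axis of cob4 and the x axis of groove4, either way round below 0.08 rad and x of tray_front in the frame of cob4 below -0.06 m)) and linear speed of each of cob1, cob2, cob3, cob4 below 0.03 m/s); the robot touches nothing.
It fails at once if the heat ring is turned (its index moves more than 6 mm) (distance of ring_index from where it was at the start of the episode above 0.006 m).
It fails at once if a cob is dropped onto the grill from more than about 25 mm ((linear speed of cob1 above 0.7 m/s and contact force between cob1 and the fingers below 0.05 N and x of cob1 in the frame of grill between -0.06 and 0.06 m and y of cob1 in the frame of grill between -0.13 and 0.13 m and z of cob1 in the frame of grill between 0.08 and 0.32 m) or (linear speed of cob2 above 0.7 m/s and contact force between cob2 and the fingers below 0.05 N and x of cob2 in the frame of grill between -0.06 and 0.06 m and y of cob2 in the frame of grill between -0.13 and 0.13 m and z of cob2 in the frame of grill between 0.08 and 0.32 m) or (linear speed of cob3 above 0.7 m/s and contact force between cob3 and the fingers below 0.05 N and x of cob3 in the frame of grill between -0.06 and 0.06 m and y of cob3 in the frame of grill between -0.13 and 0.13 m and z of cob3 in the frame of grill between 0.08 and 0.32 m) or (linear speed of cob4 above 0.7 m/s and contact force between cob4 and the fingers below 0.05 N and x of cob4 in the frame of grill between -0.06 and 0.06 m and y of cob4 in the frame of grill between -0.13 and 0.13 m and z of cob4 in the frame of grill between 0.08 and 0.32 m)).
It fails at once if a bystander is pushed more than 40 mm or knocked over (distance of any of herb_jar, chili_jar, olive_jar, sauce_cup, mill, oil_bottle, wood_spoon from where it was at the start of the episode above 0.04 m or angle between any of herb_jar, chili_jar, olive_jar, sauce_cup, mill, oil_bottle's own z axis and vertical above 0.6 rad).
Of cob1, cob2, cob3, cob4 only 3 to 4 are there at a start; the rules pass over those that are not, and their reading is None.
At some moment in a run one of cob1, cob2, cob3, cob4 may be knocked a few centimetres aside while the robot is not near it.
It also fails if it takes over 210 s, if anything falls off the work surface, if the arm or the gripper's body presses on something with over 40 N, if the wrist force passes 120 N, or if a joint passes its speed limit or range.

## Working session

There is one attempt and no reset: what is moved stays moved. The work goes in short steps, Python scripts to look and compute and a shell command to move; the robot and the scene stay as the last step left them, time stands still between calls to the robot, and variables do not carry over. Pictures are saved under pics/ and viewed, at most 14 in all, crops included, and the job is handed in when it is done.

```bash
mkdir -p pics; ls
cat > h.py <<'E'
import numpy as np, cv2
from cell import telemetry, vision, ticket
def cam(n):
    c=vision.get_calibration(n); im,d=vision.read_camera(n)
    K=np.array(c["camera_matrix"],float);D=np.array(c["dist"],float)
    R=cv2.Rodrigues(np.array(c["rvec"],float))[0];t=np.array(c["tvec"],float).ravel()
    return im,d,K,D,R,t
def ray(C,px,z):
    im,d,K,D,R,t=C
    p=cv2.undistortPoints(np.array(px,float).reshape(-1,1,2),K,D).reshape(-1,2)
    r=np.c_[p,np.ones(len(p))]@R; o=-R.T@t
    return o+r*((z-o[2])/r[:,2])[:,None]
def cloud(C):
    im,d,K,D,R,t=C
    v,u=np.mgrid[0:384,0:512]
    p=cv2.undistortPoints(np.stack([u,v],-1).reshape(-1,1,2).astype(float),K,D).reshape(-1,2)
    return ((np.c_[p,np.ones(len(p))]*d.reshape(-1,1)-t)@R).reshape(384,512,3)
def save(im,n): cv2.imwrite("pics/"+n+".png",cv2.cvtColor(im,cv2.COLOR_RGB2BGR))
E
python3 - <<'E'
from h import *
for n in("top","side"):
    C=cam(n); save(C[0],n+"0"); np.savez(n+"0",*C)
    print(n,-C[4].T@C[5],C[2][0,0])
s=telemetry.observe();print(s)
E
```

```text
pics
top [0.34199417 0.09509994 1.6262521 ] 355.58056171729135
side [ 0.15993639 -1.00956937  1.21332825] 456.91006061775374
{'time': 0.1, 'qpos': array([ 1.11301051e+00,  3.42639845e-01,  1.52488006e+00, -4.86017924e-05,
        1.27536939e+00, -1.45980227e-01]), 'qvel': array([-2.28470125e-03, -1.76810032e-03, -2.45034881e-03,  3.07691678e-04,
       -2.89566652e-05,  1.05019161e-04]), 'joint_efforts': array([ 3.26020388e-03, -4.32003665e+01, -2.44696087e+01,  7.21984240e-02,
        5.25356876e-02, -6.88170212e-05]), 'tool_pos': array([0.16098565, 0.49959606, 0.40413561]), 'tool_rot': array([-3.14030304e+00, -1.42629777e-04,  2.82980115e+00]), 'contact_force': array([0.11469858, 0.25539376, 0.48514355]), 'torque': array([ 0.03542913, -0.03645572,  0.03142075]), 'grip_force': 0.0, 'opening': 0.0918901769253801}
```

Run:
```python
import cv2
for n in("top","side"):
    im=cv2.imread(f"pics/{n}0.png"); cv2.imwrite(f"pics/{n}0b.png",cv2.resize(im,(800,600),interpolation=cv2.INTER_CUBIC))
```

```text
(no output)
```

View pics/top0b.png

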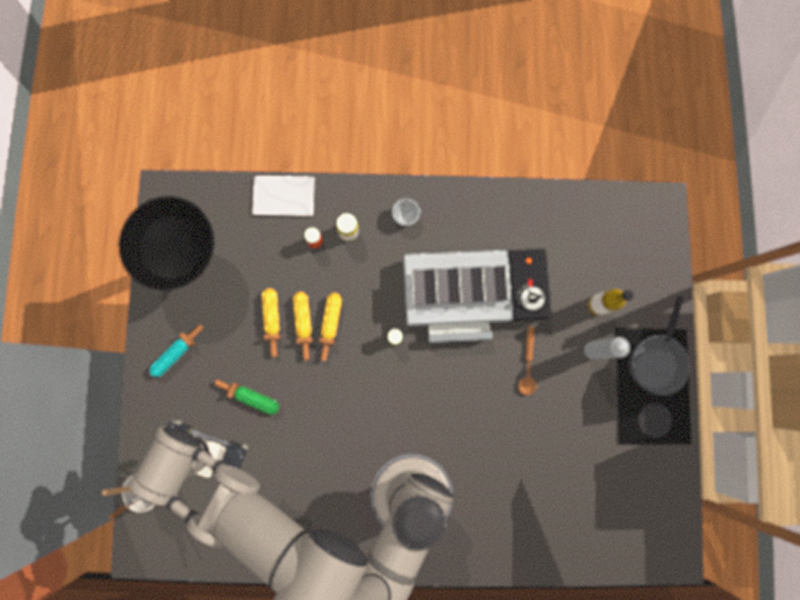

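View pics/side0b.png

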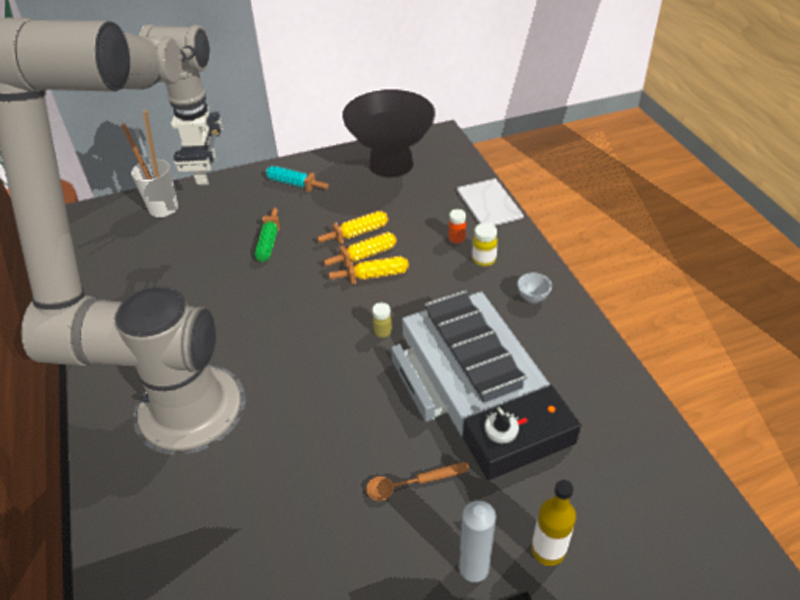

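The top view shows three yellow cobs at (270,315), (303,318) and (332,318) in the 800-px picture, handles towards the robot. The grill is at (460,290) with its tray at (460,332) and the herb jar at (395,337). The knob is at (532,297), with a spoon and bottles to its right.

```bash
cat >> h.py <<'E'
def cobs(C,zax=0.02,minpx=60):
    "yellow cobs: middle and heading (towards yellow tip, away from the brown holder)"
    hsv=cv2.cvtColor(C[0],cv2.COLOR_RGB2HSV); P=cloud(C)
    m=cv2.inRange(hsv,(20,150,110),(34,255,255)); m=cv2.morphologyEx(m,cv2.MORPH_CLOSE,np.ones((3,3)))
    n,l,st,_=cv2.connectedComponentsWithStats(m); out=[]
    for i in range(1,n):
        if st[i,4]<minpx: continue
        v,u=np.nonzero(l==i); w=ray(C,np.c_[u,v],zax)[:,:2]
        (cx,cy),(a,b),an=cv2.minAreaRect((w*1e3).astype(np.float32))
        yaw=np.radians(an if a>b else an+90)
        yaw=(yaw+np.pi/2)%np.pi-np.pi/2
        out.append((cx,cy,max(a,b),min(a,b),yaw,st[i,:5].tolist(),np.median(P[v,u,2])*1e3))
    return out
E
python3 - <<'E'
from h import *
np.set_printoptions(precision=4,suppress=True)
L=lambda n:list(np.load(n+"0.npz").values())
for n in("top","side"):
    C=L(n)
    for c in cobs(C): print(n,np.round(c[:5],3),c[5],round(c[6],1))
    P=cloud(C)
    # grill heights
    reg=(P[...,0]>.2)&(P[...,0]<.75)&(P[...,1]>-.5)&(P[...,1]<.1)
    for nm,lo,hi in(("top68",.062,.071),("panel",.072,.079),("ridge",.098,.110)):
        m=(reg&(P[...,2]>lo)&(P[...,2]<hi)).astype(np.uint8)
        nn,l,st,_=cv2.connectedComponentsWithStats(m)
        k=1+np.argmax(st[1:,4]); w=P[l==k]
        r=cv2.minAreaRect((w[:,:2]*1e3).astype(np.float32)); print(n,nm,len(w),r,w[:,2].mean())
    hsv=cv2.cvtColor(C[0],cv2.COLOR_RGB2HSV)
    m=cv2.inRange(hsv,(0,180,120),(6,255,255))|cv2.inRange(hsv,(175,180,120),(180,255,255))
    nn,l,st,ce=cv2.connectedComponentsWithStats(m)
    for i in range(1,nn):
        if st[i,4]>2: print("red",st[i],ray(C,[ce[i]],.075),P[l==i].mean(0))
C=L("top");P=cloud(C)
cv2.imwrite("pics/grill.png",cv2.resize(cv2.cvtColor(C[0][150:230,225:365],cv2.COLOR_RGB2BGR),(800,457),interpolation=cv2.INTER_CUBIC))
E
```

```text
top [515.233 419.589 130.508  44.605   0.13 ] [167, 185, 12, 29, 263] 35.2
top [ 571.445 -590.776   62.137   56.151   -1.552] [386, 185, 14, 13, 128] 149.1
top [507.348 329.071 130.036  44.654   0.177] [188, 187, 12, 29, 255] 36.2
top [505.448 243.341 130.     43.131  -0.127] [206, 188, 13, 29, 252] 36.3
top top68 1220 ((589.5960693359375, -127.520263671875), (200.7934112548828, 314.92718505859375), 3.5713119506835938) 0.06725215628510846
top panel 606 ((602.65283203125, -323.3379821777344), (198.92288208007812, 115.1500015258789), 4.246103763580322) 0.07537801099911336
top ridge 180 ((582.77294921875, -33.025630950927734), (101.77924346923828, 87.38617706298828), 0.4780600070953369) 0.1021154096077317
red [203 155   3   1   3] [[0.7091 0.2783 0.075 ]] [0.7178 0.2826 0.0381]
red [338 179   3   3   5] [[ 0.6074 -0.3255  0.075 ]] [ 0.6078 -0.3262  0.0725]
side [516.865 417.152 136.307  65.372   0.128] [218, 135, 31, 18, 312] 28.5
side [506.156 285.763 160.744 136.163   1.549] [222, 148, 40, 31, 718] 31.5
side [778.955 229.874  55.949  41.818  -0.432] [303, 152, 15, 8, 75] 64.2
side [ 597.823 -510.106   80.657   54.243    0.36 ] [347, 319, 22, 26, 374] 145.9
side top68 1773 ((592.4376220703125, -124.01541137695312), (202.11734008789062, 309.69586181640625), 3.8396573066711426) 0.06777296041778286
side panel 1454 ((605.2412719726562, -323.9973449707031), (201.4159393310547, 118.95050811767578), 3.566549301147461) 0.0752842470816137
side ridge 270 ((597.72021484375, -188.93612670898438), (102.33000183105469, 47.41263961791992), 4.6715006828308105) 0.10158543157391661
red [332 268   5   4  14] [[ 0.6061 -0.3263  0.075 ]] [ 0.5735 -0.3754  0.1566]
```

View pics/grill.png

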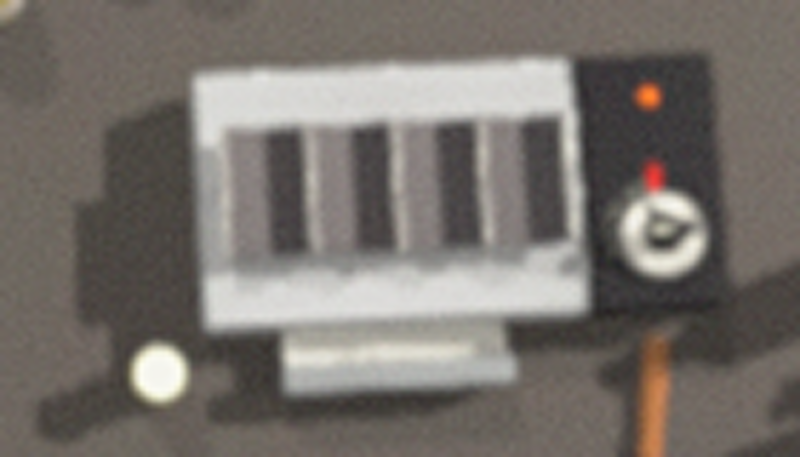

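The crop shows the steel top with corners at (190,72), (575,58), (592,315) and (205,332). The tray front edge is near (400,393), the knob is centred at (660,233), and the red mark is at (655,175) above it.

Run:
```python
from h import *
np.set_printoptions(precision=4,suppress=True)
C=list(np.load("top0.npz").values())
f=lambda p:np.array(p,float)*[140/800,80/457]+[225,150]-.4
c=ray(C,f([(190,72),(575,58),(592,315),(205,332)]),.068)[:,:2];print(c,c.mean(0))
e=c[1]-c[0];g=c[2]-c[3];h=c[0]-c[3];k=c[1]-c[2]
for v in(e,g,h,k):print(np.linalg.norm(v),np.arctan2(v[1],v[0]))
print("tray front",ray(C,f([(285,395),(517,380)]),.058))
print("plate",ray(C,f([(222,130),(565,120),(580,243),(235,262)]),.104),)
print("red,knob",ray(C,f([(655,175)]),.075),ray(C,f([(662,235)]),.089))
print("herb",ray(C,f([(158,373)]),.075))
P=cloud(C);u=slice(214,226);print(P[214:224:1,296])
```

```text
[[ 0.6827  0.0373]
 [ 0.7007 -0.2663]
 [ 0.4974 -0.2772]
 [ 0.4788  0.0229]] [ 0.5899 -0.1208]
0.3041835146064545 -1.511640558879702
0.3006789879410537 -1.5088337626508475
0.20446407063174807 0.07058024101744277
0.2036101448930146 0.05341011103934682
tray front [[ 0.432  -0.04    0.058 ]
 [ 0.4467 -0.2203  0.058 ]]
plate [[ 0.6302  0.0137  0.104 ]
 [ 0.6436 -0.2496  0.104 ]
 [ 0.5486 -0.26    0.104 ]
 [ 0.5291  0.0026  0.104 ]]
red,knob [[ 0.6072 -0.3265  0.075 ]] [[ 0.5581 -0.3273  0.089 ]]
herb [[0.4461 0.0588 0.075 ]]
[[ 0.4546 -0.1353  0.0583]
 [ 0.4502 -0.1354  0.0573]
 [ 0.4456 -0.1351  0.0598]
 [ 0.4415 -0.1357  0.0558]
 [ 0.437  -0.1356  0.0564]
 [ 0.4358 -0.1437  0.0009]
 [ 0.4311 -0.1434  0.0033]
 [ 0.4261 -0.1423  0.0106]
 [ 0.4216 -0.1425  0.0092]
 [ 0.4176 -0.1443 -0.0025]]
```

```bash
cat >> h.py <<'E'
def go(tgt,yaw,frm=None):
    "row numbers to bring TCP to tgt (m) with yaw; frm=(pos,yaw) else measured"
    if frm is None:
        s=telemetry.observe(); frm=(s["tool_pos"],s["tool_rot"][2])
    p,y=np.array(frm[0]),frm[1]; d=(np.array(tgt)-p)*1e3
    ex=np.array([np.cos(y),np.sin(y),0]);ey=np.array([np.sin(y),-np.cos(y),0])
    r=-((yaw-y+np.pi)%(2*np.pi)-np.pi)
    print("dx %.1f dy %.1f dz %.1f roll %.3f"%(d@ex,d@ey,-d[2],r))
    return tgt,yaw
G0=np.array([.590,-.121]);GY=.062
def gw(x,y,z=0): return np.array([G0[0]+x*np.cos(GY)-y*np.sin(GY),G0[1]+x*np.sin(GY)+y*np.cos(GY),z])
E
python3 - <<'E'
from h import *
Y=np.pi+GY
a=go((.42,.2,.405),Y); b=go((.39,-.13,.36),Y,a)
E
```

```text
dx -338.4 dy -205.7 dz -0.9 roll -0.374
dx 50.4 dy -327.5 dz 45.0 roll -0.000
```

```bash
R='[-1,-338,-206,0,-0.374]'; python3 -m crank '[[-1,-338,-206,0,-0.374],[-1,-338,-206,0,-0.374],[-1,-338,-206,0,-0.374],[-1,-338,-206,0,-0.374],[-1,-338,-206,0,-0.374],[-1,-338,-206,0,-0.374],[-1,-338,-206,0,-0.374],[-1,-338,-206,0,-0.374],[-1,-338,-206,0,-0.374],[-1,-338,-206,0,-0.374],[-1,-338,-206,0,-0.374],[-1,-338,-206,0,-0.374]]' 20
python3 -m crank '[[-1,50,-328,45,0],[-1,50,-328,45,0],[-1,50,-328,45,0],[-1,50,-328,45,0],[-1,50,-328,45,0],[-1,50,-328,45,0],[-1,50,-328,45,0],[-1,50,-328,45,0],[-1,50,-328,45,0],[-1,50,-328,45,0],[-1,50,-328,45,0],[-1,50,-328,45,0]]'
python3 - <<'E'
from h import *
C=cam("wrist"); save(C[0],"w1"); np.savez("w1",*C); print(-C[4].T@C[5],C[4][2])
go((.39,-.13,.222),np.pi+GY)
E
```

```text
time: 1.1
tool_pos: [0.4203, 0.1986, 0.4042]
tool_rot: [3.142, -0.001, -3.083]
contact_force: [-0.6, -0.2, -0.0]
opening: 0.0164
grip_force: 0.0
time: 2.1
tool_pos: [0.3902, -0.1287, 0.3598]
tool_rot: [3.141, -0.0, -3.077]
contact_force: [-0.2, 0.3, -0.8]
opening: 0.0005
grip_force: 0.0
[ 0.31707516 -0.13479586  0.34039761] [ 0.26997263  0.01867106 -0.96268695]
dx 0.3 dy -1.3 dz 137.8 roll 0.003
```

View pics/w1.png

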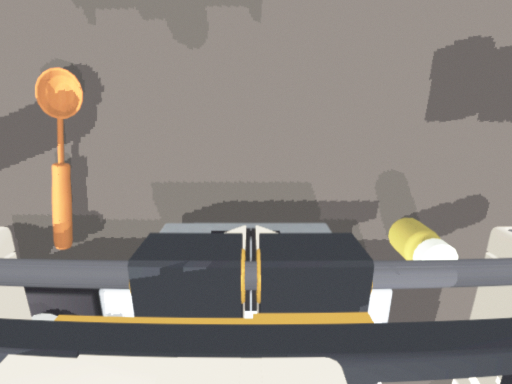

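```bash
python3 -m crank '[[-1,0,-1,138,0],[-1,0,-1,138,0],[-1,0,-1,138,0],[-1,0,-1,138,0],[-1,0,-1,138,0],[-1,-20,-1,138,0],[-1,-30,-1,138,0],[-1,-36,-1,138,0],[-1,-42,-1,138,0],[-1,-48,-1,138,0],[-1,-54,-1,138,0],[-1,-60,-1,138,0]]'
python3 -m crank '[[-1,-3,0,0,0],[-1,-6,0,0,0],[-1,-9,0,0,0],[-1,-12,0,0,0],[-1,-14,0,0,0],[-1,-16,0,0,0],[-1,-16,0,0,0]]'
```

```text
time: 3.15
tool_pos: [0.4501, -0.1276, 0.2219]
tool_rot: [3.141, -0.0, -3.079]
contact_force: [-2.2, 0.4, 0.9]
opening: 0.0008
grip_force: 0.9
time: 3.73
tool_pos: [0.4625, -0.1271, 0.2215]
tool_rot: [3.14, -0.012, -3.078]
contact_force: [-23.3, -7.5, 19.0]
opening: 0.0002
grip_force: 12.1
```

```bash
python3 -m crank '[[-1,-1,0,0,0],[-1,-1,0,0,0],[-1,20,0,0,0],[-1,45,0,-10,0],[-1,45,0,-50,0],[-1,45,0,-90,0],[-1,45,0,-140,0],[-1,45,0,-140,0],[-1,45,0,-140,0]]'
python3 - <<'E'
from h import *
np.set_printoptions(precision=4,suppress=True)
C=cam("top"); save(C[0],"top1")
for c in cobs(C): print(np.round(c[:5],3),round(c[6],1))
cv2.imwrite("pics/g1.png",cv2.resize(cv2.cvtColor(C[0][150:240,160:365],cv2.COLOR_RGB2BGR),None,fx=3.9,fy=3.9,interpolation=cv2.INTER_CUBIC))
go((.500,.243,.36),np.pi-.127)
E
```

```text
time: 4.48
tool_pos: [0.4218, -0.13, 0.3648]
tool_rot: [-3.138, 0.007, -3.08]
contact_force: [0.8, 0.5, -0.6]
opening: 0.0005
grip_force: 0.0
[514.979 419.865 129.877  44.518   0.12 ] 35.9
[ 570.835 -591.367   56.585   55.727   -1.274] 147.9
[507.595 328.422 129.76   42.731   0.138] 35.4
[505.601 243.486 130.182  43.63   -0.178] 35.9
dx -101.7 dy 367.1 dz 2.5 roll 0.189
```

View pics/g1.png

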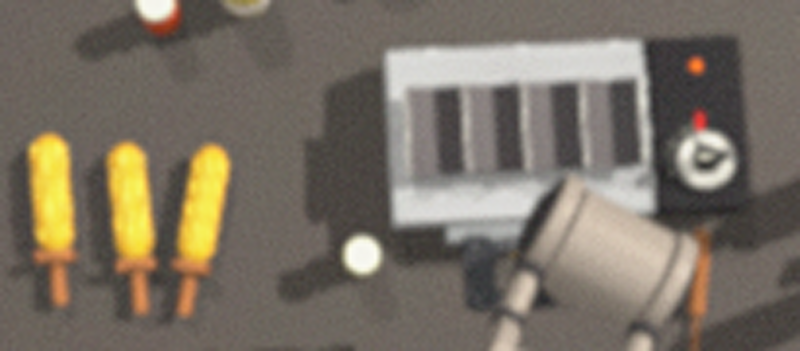

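The view shows the three cobs undisturbed and the tray front close to the grill, partly under the arm at (480,240).

```bash
sed -i 's/        out.append/        vx,vy=cv2.fitLine((w*1e3).astype(np.float32),cv2.DIST_L2,0,.01,.01)[:2,0]; yaw=float(np.arctan(vy\/vx))\n        out.append/' h.py
python3 -m crank '[[0.3,-102,367,0,0.19],[0.3,-102,367,0,0.19],[0.3,-102,367,0,0.19],[0.3,-102,367,0,0.19],[0.3,-102,367,0,0.19],[0.3,-102,367,0,0.19],[0.3,-102,367,0,0.19],[0.3,-102,367,0,0.19],[0.3,-102,367,0,0.19],[0.3,-102,367,0,0.19],[0.3,-102,367,0,0.19],[0.3,-102,367,0,0.19]]' 40
python3 - <<'E'
from h import *
np.set_printoptions(precision=4,suppress=True)
for n in("top1",):
    pass
C=list(np.load("top0.npz").values())
for c in cobs(C): print(np.round(c[:5],3))
C=cam("top")
for c in cobs(C): print(np.round(c[:5],3))
# tray front now
P=cloud(C)
i,d,K,D,R,t=C
m=(P[...,2]>.03)&(P[...,2]<.064)&(P[...,0]>.4)&(P[...,0]<.52)&(P[...,1]>-.24)&(P[...,1]<0)
w=P[m][:,:2]-G0; c,s=np.cos(GY),np.sin(GY)
xg=w@[c,s]; yg=w@[-s,c]; print(m.sum(),np.percentile(xg,[0,5,25,50,75,100]),yg.min(),yg.max())
C=cam("wrist"); save(C[0],"w2");np.savez("w2",*C)
for c in cobs(C,.03,500): print("w",np.round(c[:5],3),c[5])
E
```

```text
time: 5.53
tool_pos: [0.4996, 0.2432, 0.3593]
tool_rot: [-3.139, -0.004, 3.016]
contact_force: [0.1, -0.4, 0.6]
opening: 0.0597
grip_force: 0.0
[515.233 419.589 130.508  44.605   0.127]
[ 571.445 -590.776   62.137   56.151   -0.754]
[507.348 329.071 130.036  44.654   0.15 ]
[505.448 243.341 130.     43.131  -0.14 ]
[514.852 420.094 130.17   43.704   0.148]
[ 570.836 -591.371   56.586   55.725    0.114]
[468.594 318.432  50.229  36.219   0.339]
[461.582 246.543  40.803  40.74    0.945]
261 [-0.1239 -0.1226 -0.1172 -0.1097 -0.102  -0.0643] -0.10730909980949786 0.12050435372702101
w [515.636 414.063 133.271  43.948   0.141] [392, 110, 52, 123, 4841]
w [507.467 324.163 133.618  40.958   0.153] [302, 112, 59, 126, 4733]
w [505.706 241.626 133.077  39.593  -0.144] [233, 121, 41, 127, 4705]
w [674.163 314.735 377.084  14.013   1.458] [172, 310, 312, 14, 1978]
```

View pics/w2.png

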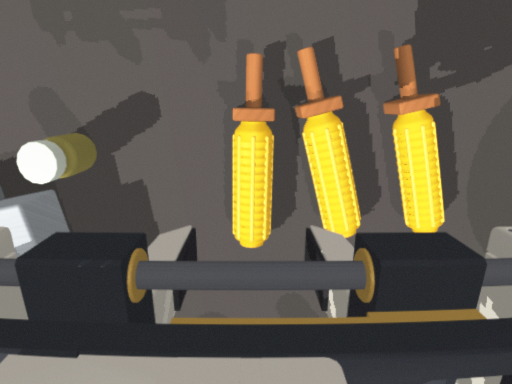

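The wrist view shows the cob centred between the fingers at (253,180), with the neighbours at (332,175) and (420,170).

```bash
python3 -m crank '[[0.3,2,0,40,0.018],[0.3,2,0,80,0.018],[0.3,2,0,120,0.018],[0.3,2,0,150,0.018],[0.3,2,0,168,0.018],[0.3,2,0,168,0.018],[0.3,2,0,168,0.018],[-0.4,2,0,168,0.018],[-0.4,2,0,168,0.018],[-0.4,2,0,168,0.018],[-0.4,2,0,168,0.018],[-0.4,2,0,168,0.018]]' 40
python3 -m crank '[[-0.4,0,0,-10,0],[-0.4,0,0,-40,0],[-0.4,0,0,-80,0],[-0.4,0,0,-120,0],[-0.4,0,0,-150,0],[-0.4,0,0,-168,0],[-0.4,0,0,-168,0]]'
python3 - <<'E'
from h import *
a=go(gw(-.008,-.099,.36),np.pi+GY)
C=cam("wrist"); save(C[0],"w3")
for c in cobs(C,.19,500): print("w",np.round(c[:5],3),c[5],c[6])
E
```

```text
time: 6.63
tool_pos: [0.4985, 0.2434, 0.1951]
tool_rot: [3.14, 0.002, 2.996]
contact_force: [-0.6, -1.2, 6.3]
opening: 0.0391
grip_force: 40.0
time: 7.22
tool_pos: [0.4984, 0.2436, 0.3669]
tool_rot: [3.137, 0.008, 2.996]
contact_force: [0.8, 0.2, -2.7]
opening: 0.0391
grip_force: 40.0
dx -156.0 dy -446.0 dz 6.9 roll -0.207
w [4.70482e+02 3.32781e+02 6.60230e+01 2.15090e+01 1.39000e-01] [386, 104, 53, 123, 4540] 36.65903047209389
w [4.66303e+02 2.88192e+02 6.60940e+01 2.02290e+01 1.45000e-01] [298, 108, 59, 124, 4552] 36.784970396426196
w [ 4.75450e+02  2.46202e+02  6.77430e+01  4.19790e+01 -1.40000e-01] [209, 137, 83, 124, 9322] 208.46579756321773
w [543.    260.383 192.71   23.162   1.381] [130, 290, 316, 34, 3838] 279.99937839278715
```

```bash
python3 -m crank '[[-0.4,-12,-35,0,-0.05],[-0.4,-25,-72,0,-0.1],[-0.4,-38,-108,0,-0.15],[-0.4,-51,-145,0,-0.2],[-0.4,-64,-182,0,-0.207],[-0.4,-77,-220,0,-0.207],[-0.4,-90,-258,0,-0.207],[-0.4,-103,-295,0,-0.207],[-0.4,-117,-333,0,-0.207],[-0.4,-130,-370,0,-0.207],[-0.4,-142,-405,0,-0.207],[-0.4,-150,-430,0,-0.207]]'
python3 -m crank '[[-0.4,-6,-16,0,0],[-0.4,-6,-16,0,0],[-0.4,-6,-16,0,0]]'
cat >> h.py <<'E'
def held(C):
    "held cob seen by wrist cam: centre of silhouette, slope of its upper surface"
    P=cloud(C); s=telemetry.observe(); y=s["tool_rot"][2]; ex=-np.array([np.cos(y),np.sin(y)]); ey=np.array([-ex[1],ex[0]])
    hsv=cv2.cvtColor(C[0],cv2.COLOR_RGB2HSV); m=cv2.inRange(hsv,(20,150,90),(34,255,255))>0
    q=P-s["tool_pos"]; a=q[...,:2]@ex; b=q[...,:2]@ey
    m&=(abs(b)<.03)&(abs(a)<.12)&(q[...,2]<-.11)&(C[1]>0)
    a,b,z=a[m],b[m],P[m][:,2]; bins=np.arange(-.08,.07,.01); A=[];Z=[];B=[]
    for l in bins:
        k=(a>=l)&(a<l+.01)
        if k.sum()>30: A.append(l+.005);Z.append(np.percentile(z[k],95));B.append(b[k].mean())
    print("along",np.percentile(a,[.5,99.5])); print(np.round(A,3),np.round(Z,3),np.round(B,3))
E
python3 - <<'E'
from h import *
print(telemetry.observe()["tool_pos"])
C=cam("wrist");save(C[0],"w4");np.savez("w4",*C); held(C)
a=go(gw(-.008,-.099,.36),np.pi+GY)
E
```

```text
time: 8.27
tool_pos: [0.5837, -0.2071, 0.359]
tool_rot: [3.14, -0.003, -3.082]
contact_force: [1.1, 0.6, -1.1]
opening: 0.0388
grip_force: 40.0
time: 8.52
tool_pos: [0.5906, -0.2202, 0.3591]
tool_rot: [3.139, -0.004, -3.082]
contact_force: [-0.6, 0.5, -1.8]
opening: 0.0389
grip_force: 40.0
[ 0.59055831 -0.22016554  0.3590536 ]
along [-0.05970569  0.03649667]
[-0.055 -0.045 -0.035 -0.025 -0.015 -0.005  0.005  0.015  0.025  0.035] [0.202 0.205 0.205 0.205 0.205 0.205 0.195 0.205 0.204 0.202] [-0.002 -0.002 -0.002 -0.002 -0.002 -0.002 -0.001 -0.001 -0.001 -0.001]
dx 2.5 dy -0.9 dz -0.4 roll -0.001
```

View pics/w4.png

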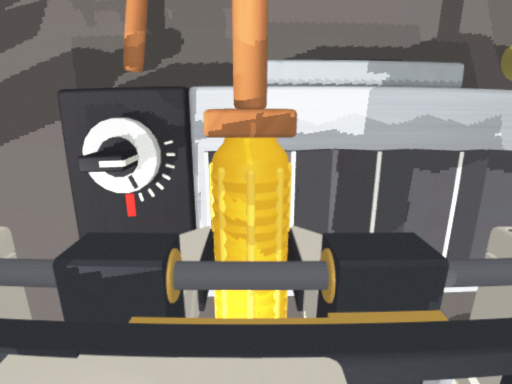

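The wrist view shows the cob level over groove 4. The ridge lines are at columns 293, 378 and 458 around row 200. The timer bar at (110,160) has its pointer to the right, and the red mark is at (131,205).

Run:
```python
from h import *
np.set_printoptions(precision=4,suppress=True)
C=list(np.load("w4.npz").values()); g=cv2.cvtColor(C[0],cv2.COLOR_RGB2GRAY).astype(float)
def gf(p): w=p[:,:2]-G0; c,s=np.cos(GY),np.sin(GY); return np.c_[w@[c,s],w@[-s,c]]
for c0 in(293,378,458):
    pts=[]
    for r in range(160,221,4):
        k=slice(c0-12,c0+13); x=np.arange(c0-12,c0+13); i=np.argmax(g[r,k]); pts.append((x[i],r))
    q=gf(ray(C,pts,.104)); f=np.polyfit(q[:,0],q[:,1],1); print(c0,np.median(q,0),"slope",f[0])
# front edge of plate & steel: column 340 profile
for col in(320,350,420): print(col,[int(v) for v in g[84:166:2,col]])
```

```text
293 [-0.0168 -0.0673] slope 0.003580690092889071
378 [-0.0166 -0.001 ] slope 0.008607150994048763
458 [-0.0164  0.065 ] slope -0.0025466768160054883
320 [125, 171, 233, 246, 249, 249, 249, 249, 250, 249, 249, 250, 249, 248, 249, 249, 250, 250, 249, 249, 240, 237, 237, 233, 174, 171, 173, 177, 176, 177, 173, 171, 157, 78, 85, 84, 85, 85, 85, 86, 84]
350 [127, 170, 231, 246, 248, 249, 250, 249, 250, 249, 249, 250, 249, 249, 249, 245, 238, 239, 238, 238, 238, 237, 237, 238, 237, 177, 173, 174, 177, 175, 171, 169, 164, 66, 67, 68, 67, 69, 67, 70, 70]
420 [129, 126, 180, 196, 202, 203, 204, 206, 202, 200, 201, 202, 201, 200, 204, 201, 190, 172, 171, 172, 168, 169, 170, 171, 174, 173, 174, 171, 170, 167, 167, 166, 147, 75, 72, 71, 73, 72, 70, 71, 71]
```

```bash
sed -i 's/^G0=.*/G0=np.array([.590,-.122]);GY=.065/' h.py
python3 - <<'E'
from h import *
np.set_printoptions(precision=4,suppress=True)
C=list(np.load("w4.npz").values())
def gf(p): w=p[:,:2]-G0; c,s=np.cos(GY),np.sin(GY); return np.c_[w@[c,s],w@[-s,c]]
print(gf(ray(C,[(320,87.5),(350,87.5),(420,88)],.068)),gf(ray(C,[(350,149),(420,149)],.098)))
print("knob",gf(ray(C,[(120,155)],.089)),"red",gf(ray(C,[(131,205)],.075)))
p=gw(-.008,-.099,.290); go(p,np.pi+GY)
E
```

```text
[[-0.0955 -0.04  ]
 [-0.0956 -0.0148]
 [-0.096   0.0455]] [[-0.048  -0.0209]
 [-0.0482  0.0353]]
knob [[-0.0433 -0.2041]] red [[ 0.0035 -0.2051]]
dx 2.2 dy -2.0 dz 69.6 roll -0.004
```

```bash
sed -i 's/^G0=.*/G0=np.array([.592,-.122]);GY=.065/' h.py; python3 -m crank '[[-0.4,0,-2,15,-0.003],[-0.4,0,-2,30,-0.003],[-0.4,0,-2,45,-0.003],[-0.4,0,-2,58,-0.003],[-0.4,0,-2,64,-0.003],[-0.4,0,-2,67,-0.003],[-0.4,0,-2,69,-0.003],[-0.4,0,-2,70,-0.003],[-0.4,0,-2,71,-0.003],[-0.4,0,-2,72,-0.003],[-0.4,0,-2,72,-0.003],[-0.4,0,-2,72,-0.003]]'
```

```text
time: 9.57
tool_pos: [0.5911, -0.2216, 0.29]
tool_rot: [-3.141, 0.001, -3.078]
contact_force: [0.0, 1.1, -1.9]
opening: 0.0387
grip_force: 40.0
```

```bash
python3 -m crank '[[-0.4,0,0,1,0],[-0.4,0,0,2,0],[-0.4,0,0,3,0],[-0.4,0,0,3,0],[-0.4,0,0,3,0]]'
```

```text
time: 9.98
tool_pos: [0.591, -0.2215, 0.2887]
tool_rot: [-3.141, 0.002, -3.077]
contact_force: [-3.7, 2.1, 10.5]
opening: 0.0389
grip_force: 40.0
```

Contact (10 N up). Release slightly, then rise.

```bash
python3 -m crank '[[-0.05,0,0,-1,0],[0.05,0,0,-1,0],[0.05,0,0,-1,0],[0.05,0,0,-1,0],[0.05,0,0,-5,0],[0.05,0,0,-15,0],[0.05,0,0,-35,0],[0.1,0,0,-75,0],[0.1,0,0,-75,0],[0.1,0,0,-75,0]]'
python3 - <<'E'
from h import *
C=cam("wrist");save(C[0],"w5");np.savez("w5",*C)
for c in cobs(C,.113,500): print("w",np.round(c[:5],3),c[5],round(c[6],1))
print(gw(0,-.099))
C=cam("top")
for c in cobs(C): print(np.round(c[:5],3),round(c[6],1))
go((.495,.3275,.36),np.pi+.15)
E
```

```text
time: 10.82
tool_pos: [0.5915, -0.2217, 0.3654]
tool_rot: [-3.138, 0.006, -3.077]
contact_force: [0.0, -0.4, -0.7]
opening: 0.0506
grip_force: 0.0
w [ 5.87284e+02 -2.21811e+02  1.10560e+02  4.19950e+01  6.60000e-02] [226, 124, 56, 138, 6459] 130.2
w [ 695.476 -161.433  285.065   10.623   -1.49 ] [153, 310, 315, 14, 2008] 280.3
[ 0.59843047 -0.22079094  0.        ]
[5.15000e+02 4.19263e+02 1.30082e+02 4.45040e+01 1.37000e-01] 35.7
[ 5.70608e+02 -5.90921e+02  5.65540e+01  5.54020e+01  3.10000e-02] 147.4
[5.07691e+02 3.27920e+02 1.29668e+02 4.21610e+01 1.36000e-01] 35.6
dx 60.5 dy 554.0 dz 1.9 roll -0.086
```

```bash
python3 -m crank '[[0.1,60,554,0,-0.08],[0.1,60,554,0,-0.08],[0.1,60,554,0,-0.08],[0.1,60,554,0,-0.08],[0.1,60,554,0,-0.08],[0.3,60,554,0,-0.08],[0.3,60,554,0,-0.08],[0.3,60,554,0,-0.08],[0.3,60,554,0,-0.08],[0.3,60,554,0,-0.08],[0.3,60,554,0,-0.08],[0.3,60,554,0,-0.08]]' 40
python3 -m crank '[[0.3,0,0,0,0],[0.3,0,0,0,0]]'
python3 - <<'E'
from h import *
print(telemetry.observe()["tool_pos"])
C=cam("wrist")
for c in cobs(C,.02,500): print("w",np.round(c[:5],3),c[5])
C=cam("top")
for c in cobs(C): print(np.round(c[:5],3),round(c[6],1))
E
```

```text
time: 11.92
tool_pos: [0.5045, 0.2729, 0.3606]
tool_rot: [-3.141, -0.002, -2.998]
contact_force: [0.4, -0.5, 0.2]
opening: 0.0595
grip_force: 0.0
time: 12.08
tool_pos: [0.5044, 0.2731, 0.3604]
tool_rot: [-3.141, -0.002, -2.993]
contact_force: [-0.2, 0.1, -0.0]
opening: 0.0592
grip_force: 0.0
[0.50438217 0.27312188 0.36039308]
w [5.09407e+02 3.26981e+02 1.36459e+02 4.18400e+01 1.12000e-01] [281, 126, 43, 125, 3747]
w [4.96860e+02 4.16724e+02 9.45950e+01 4.47840e+01 1.34000e-01] [360, 148, 49, 86, 2855]
w [659.926 395.606 390.378  14.383  -1.408] [172, 310, 312, 14, 1950]
[ 6.11476e+02 -2.38037e+02  1.30460e+02  4.64240e+01  7.60000e-02] 128.8
[ 5.70835e+02 -5.91338e+02  5.65220e+01  5.57590e+01  3.55000e-01] 150.0
[4.85085e+02 4.23945e+02 7.15140e+01 2.79490e+01 3.25000e-01] 38.5
[ 4.68980e+02  3.23557e+02  4.98650e+01  4.07450e+01 -1.74000e-01] 36.3
```

Run:
```python
from h import *
go((.501,.326,.189),np.pi+.143)
```

```text
dx -3.6 dy 55.4 dz 171.8 roll 0.002
```

```bash
python3 -m crank '[[0.3,-4,35,0,0],[0.3,-4,55,20,0],[0.3,-4,55,60,0],[0.3,-4,55,100,0],[0.3,-4,55,140,0],[0.3,-4,55,160,0],[0.3,-4,55,171,0],[0.3,-4,55,171,0],[-0.4,-4,55,171,0],[-0.4,-4,55,171,0],[-0.4,-4,55,171,0],[-0.4,-4,55,171,0]]' 40
python3 -m crank '[[-0.4,0,0,0,0],[-0.4,0,0,-20,0],[-0.4,0,0,-60,0],[-0.4,0,0,-100,0],[-0.4,0,0,-140,0],[-0.4,0,0,-168,0],[-0.4,0,0,-168,0],[-0.4,0,0,-168,0]]'
python3 - <<'E'
from h import *
C=cam("wrist"); held(C)
a=go(gw(-.008,.099,.36),np.pi+GY)
C=cam("top")
for c in cobs(C): print(np.round(c[:5],3),round(c[6],1))
E
```

```text
time: 13.18
tool_pos: [0.5021, 0.3262, 0.1926]
tool_rot: [3.14, 0.003, -2.998]
contact_force: [0.5, -0.9, 4.8]
opening: 0.0389
grip_force: 40.0
time: 13.85
tool_pos: [0.5014, 0.3262, 0.3608]
tool_rot: [3.14, 0.004, -2.997]
contact_force: [-0.4, -0.1, -3.9]
opening: 0.039
grip_force: 40.0
along [-0.06104823  0.03561477]
[-0.065 -0.055 -0.045 -0.035 -0.025 -0.015 -0.005  0.005  0.015  0.025
  0.035] [0.201 0.207 0.209 0.209 0.209 0.209 0.209 0.2   0.209 0.209 0.205] [-0.001 -0.001 -0.001 -0.001 -0.001 -0.001 -0.001 -0.001 -0.001 -0.001
  0.001]
dx -25.4 dy -357.1 dz -1.4 roll 0.079
[ 6.11255e+02 -2.39334e+02  1.31232e+02  4.57160e+01  7.30000e-02] 129.0
[ 5.70034e+02 -5.93206e+02  5.96340e+01  5.57320e+01  2.71000e-01] 147.0
[473.222 346.4    41.102  31.752   1.323] 203.3
```

```bash
python3 -m crank '[[-0.4,-2,-30,0,0.04],[-0.4,-5,-65,0,0.079],[-0.4,-7,-102,0,0.079],[-0.4,-10,-140,0,0.079],[-0.4,-13,-178,0,0.079],[-0.4,-15,-216,0,0.079],[-0.4,-18,-254,0,0.079],[-0.4,-21,-290,0,0.079],[-0.4,-23,-325,0,0.079],[-0.4,-25,-350,0,0.079],[-0.4,-25,-357,0,0.079],[-0.4,-25,-357,0,0.079]]'
python3 -m crank '[[-0.4,0,0,0,0],[-0.4,0,0,0,0]]'
python3 - <<'E'
from h import *
C=cam("wrist"); save(C[0],"w6"); held(C)
a=go(gw(-.008,.099,.289),np.pi+GY)
C=cam("top")
for c in cobs(C): print(np.round(c[:5],3),round(c[6],1))
E
```

```text
time: 14.95
tool_pos: [0.5775, -0.0255, 0.3566]
tool_rot: [3.141, -0.004, -3.08]
contact_force: [0.1, 0.6, -2.5]
opening: 0.0394
grip_force: 40.0
time: 15.12
tool_pos: [0.5772, -0.0223, 0.3578]
tool_rot: [3.14, -0.002, -3.075]
contact_force: [0.2, 0.8, -1.6]
opening: 0.0392
grip_force: 40.0
along [-0.06226504  0.03452037]
[-0.065 -0.055 -0.045 -0.035 -0.025 -0.015 -0.005  0.005  0.015  0.025
  0.035] [0.199 0.204 0.207 0.207 0.207 0.207 0.206 0.195 0.206 0.206 0.201] [-0.001 -0.001 -0.001 -0.001 -0.001 -0.001 -0.001 -0.    -0.001 -0.001
 -0.   ]
dx -0.2 dy -1.6 dz 69.2 roll 0.002
[ 6.11416e+02 -2.38028e+02  1.30581e+02  4.64050e+01  8.40000e-02] 129.2
[5.14988e+02 4.19610e+02 1.29957e+02 4.44480e+01 1.18000e-01] 35.6
[ 5.70767e+02 -5.91249e+02  5.94120e+01  5.71510e+01 -5.91000e-01] 147.9
[ 5.60596e+02 -3.78070e+01  3.70330e+01  3.20500e+01  3.68000e-01] 203.5
```

```bash
python3 -m crank '[[-0.4,0,-2,15,0],[-0.4,0,-2,30,0],[-0.4,0,-2,45,0],[-0.4,0,-2,56,0],[-0.4,0,-2,62,0],[-0.4,0,-2,66,0],[-0.4,0,-2,68,0],[-0.4,0,-2,70,0],[-0.4,0,-2,71,0],[-0.4,0,-2,72,0],[-0.4,0,-2,72,0],[-0.4,0,-2,72,0]]'
```

```text
time: 16.22
tool_pos: [0.5777, -0.0257, 0.287]
tool_rot: [-3.142, 0.0, -3.077]
contact_force: [-0.3, -0.3, -1.6]
opening: 0.0388
grip_force: 40.0
```

```bash
python3 -m crank '[[-0.4,0,2,1,0],[-0.4,0,2,2,0],[-0.4,0,2,3,0],[-0.4,0,2,3,0],[-0.4,0,2,3,0]]'
```

```text
time: 16.63
tool_pos: [0.5776, -0.0235, 0.2859]
tool_rot: [-3.141, 0.002, -3.076]
contact_force: [-5.1, 0.8, 12.7]
opening: 0.039
grip_force: 40.0
```

```bash
python3 -m crank '[[-0.05,0,0,-1,0],[0.05,0,0,-1,0],[0.05,0,0,-1,0],[0.05,0,0,-1,0],[0.05,0,0,-5,0],[0.05,0,0,-15,0],[0.05,0,0,-35,0],[0.1,0,0,-75,0],[0.1,0,0,-75,0],[0.1,0,0,-75,0]]'
python3 - <<'E'
from h import *
C=cam("wrist")
for c in cobs(C,.113,500): print("w",np.round(c[:5],3),c[5],round(c[6],1))
print(gw(0,.099))
C=cam("top")
for c in cobs(C): print(np.round(c[:5],3),round(c[6],1))
go((.507,.415,.36),np.pi+.135)
E
```

```text
time: 17.47
tool_pos: [0.578, -0.0237, 0.362]
tool_rot: [-3.14, 0.006, -3.076]
contact_force: [-0.4, -0.3, -0.0]
opening: 0.0502
grip_force: 0.0
w [ 5.71914e+02 -2.43550e+01  1.11077e+02  4.20740e+01  6.20000e-02] [224, 121, 58, 141, 6897] 130.1
w [ 5.85111e+02 -2.13842e+02  1.08622e+02  3.44500e+01  1.70000e-02] [0, 127, 44, 132, 3732] 120.6
w [679.586  36.432 281.337  10.415  -1.491] [153, 310, 315, 14, 2025] 276.9
[ 0.58556953 -0.02320906  0.        ]
[ 6.11268e+02 -2.38496e+02  1.30561e+02  4.62870e+01  7.70000e-02] 129.1
[5.14958e+02 4.19744e+02 1.30002e+02 4.49820e+01 1.11000e-01] 36.0
[ 5.70619e+02 -5.94115e+02  6.08480e+01  5.54540e+01  3.59000e-01] 149.6
[ 5.55942e+02 -3.31900e+01  4.60360e+01  4.11640e+01  3.65000e-01] 130.6
dx 41.6 dy 442.2 dz -1.1 roll -0.070
```

```bash
python3 -m crank '[[0.1,42,442,0,-0.07],[0.1,42,442,0,-0.07],[0.1,42,442,0,-0.07],[0.1,42,442,0,-0.07],[0.1,42,442,0,-0.07],[0.3,42,442,0,-0.07],[0.3,42,442,0,-0.07],[0.3,42,442,0,-0.07],[0.3,42,442,0,-0.07],[0.3,42,442,0,-0.07],[0.3,42,442,0,-0.07],[0.3,42,442,0,-0.07]]' 40
python3 -m crank '[[0.3,0,0,0,0],[0.3,0,0,0,0],[0.3,0,0,0,0]]'
python3 - <<'E'
from h import *
C=cam("wrist"); r=min(cobs(C,.02,500),key=lambda c:abs(c[2]-133)); print(np.round(r[:5],3))
go((r[0]/1e3-.008*np.cos(r[4]),r[1]/1e3-.008*np.sin(r[4]),.189),np.pi+r[4])
E
```

```text
time: 18.57
tool_pos: [0.5046, 0.4196, 0.3568]
tool_rot: [3.141, -0.003, -3.001]
contact_force: [-0.6, -0.1, -0.2]
opening: 0.0596
grip_force: 0.0
time: 18.82
tool_pos: [0.5073, 0.4134, 0.3582]
tool_rot: [-3.141, -0.001, -3.008]
contact_force: [0.2, 0.6, -0.1]
opening: 0.0594
grip_force: 0.0
[5.17365e+02 4.18636e+02 1.37114e+02 4.08570e+01 1.33000e-01]
dx -2.6 dy 4.0 dz 169.5 roll 0.000
```

```bash
python3 -m crank '[[0.3,-2,4,20,0],[0.3,-2,4,60,0],[0.3,-2,4,100,0],[0.3,-2,4,140,0],[0.3,-2,4,160,0],[0.3,-2,4,169,0],[0.3,-2,4,169,0],[-0.4,-2,4,169,0],[-0.4,-2,4,169,0],[-0.4,-2,4,169,0],[-0.4,-2,4,169,0],[-0.4,-2,4,169,0]]' 40
python3 -m crank '[[-0.4,0,0,0,0],[-0.4,0,0,-20,0],[-0.4,0,0,-60,0],[-0.4,0,0,-100,0],[-0.4,0,0,-140,0],[-0.4,0,0,-168,0],[-0.4,0,0,-168,0],[-0.4,0,0,-168,0]]'
python3 - <<'E'
from h import *
C=cam("wrist"); held(C)
a=go(gw(-.008,.033,.36),np.pi+GY)
E
```

```text
time: 19.87
tool_pos: [0.5089, 0.4191, 0.1919]
tool_rot: [3.14, 0.004, -3.006]
contact_force: [0.4, -1.6, 6.0]
opening: 0.039
grip_force: 40.0
time: 20.53
tool_pos: [0.5081, 0.419, 0.36]
tool_rot: [3.14, 0.004, -3.006]
contact_force: [0.7, -0.4, -3.4]
opening: 0.039
grip_force: 40.0
along [-0.06026041  0.03557579]
[-0.065 -0.055 -0.045 -0.035 -0.025 -0.015 -0.005  0.005  0.015  0.025
  0.035] [0.2   0.206 0.209 0.209 0.209 0.209 0.209 0.2   0.209 0.209 0.205] [-0.    -0.001 -0.001 -0.001 -0.001 -0.001 -0.001  0.    -0.001 -0.
  0.   ]
dx -4.7 dy -513.7 dz -2.5 roll 0.070
```

```bash
python3 -m crank '[[-0.4,0,-30,0,0.04],[-0.4,0,-65,0,0.07],[-0.4,0,-103,0,0.07],[-0.4,-1,-142,0,0.07],[-0.4,-1,-181,0,0.07],[-0.4,-1,-220,0,0.07],[-0.4,-2,-259,0,0.07],[-0.4,-2,-298,0,0.07],[-0.4,-3,-337,0,0.07],[-0.4,-3,-376,0,0.07],[-0.4,-4,-412,0,0.07],[-0.4,-4,-440,0,0.07]]'
python3 -m crank '[[-0.4,-1,-30,0,0],[-0.4,-1,-55,0,0],[-0.4,-1,-70,0,0],[-0.4,-1,-74,0,0],[-0.4,-1,-74,0,0],[-0.4,-1,-74,0,0],[-0.4,-1,-74,0,0]]'
python3 - <<'E'
from h import *
C=cam("wrist"); save(C[0],"w7"); held(C)
a=go(gw(-.008,.033,.286),np.pi+GY)
E
```

```text
time: 21.58
tool_pos: [0.5712, -0.0193, 0.3553]
tool_rot: [3.141, -0.004, -3.078]
contact_force: [1.2, 0.3, -2.4]
opening: 0.0387
grip_force: 40.0
time: 22.17
tool_pos: [0.5773, -0.0888, 0.3573]
tool_rot: [3.141, -0.001, -3.075]
contact_force: [-0.2, 0.5, -2.1]
opening: 0.039
grip_force: 40.0
along [-0.06126944  0.0345079 ]
[-0.065 -0.055 -0.045 -0.035 -0.025 -0.015 -0.005  0.005  0.015  0.025
  0.035] [0.202 0.204 0.206 0.207 0.207 0.207 0.206 0.196 0.207 0.206 0.201] [-0.001 -0.001 -0.001 -0.001 -0.001 -0.001 -0.001 -0.    -0.001 -0.001
  0.   ]
dx -4.5 dy -1.1 dz 71.6 roll 0.002
```

View pics/w7.png

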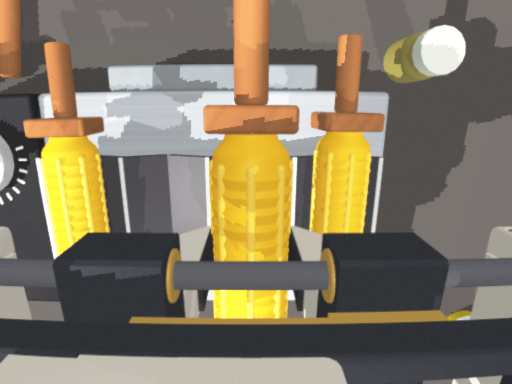

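The view shows the third cob above groove 2 (253,200), with the other two seated at (75,190) and (342,180).

```bash
python3 -m crank '[[-0.4,-4,-1,15,0],[-0.4,-4,-1,30,0],[-0.4,-4,-1,45,0],[-0.4,-4,-1,56,0],[-0.4,-4,-1,62,0],[-0.4,-4,-1,66,0],[-0.4,-4,-1,68,0],[-0.4,-4,-1,70,0],[-0.4,-4,-1,72,0],[-0.4,-4,-1,73,0],[-0.4,-4,-1,73,0],[-0.4,-4,-1,73,0]]'
python3 -m crank '[[-0.4,0,0,1,0],[-0.4,0,0,2,0],[-0.4,0,0,2,0]]'
```

```text
time: 23.22
tool_pos: [0.5816, -0.091, 0.2859]
tool_rot: [-3.141, 0.002, -3.076]
contact_force: [-1.7, 1.8, 5.0]
opening: 0.0391
grip_force: 40.0
time: 23.47
tool_pos: [0.5814, -0.091, 0.2858]
tool_rot: [-3.141, 0.003, -3.076]
contact_force: [-6.9, 2.2, 17.9]
opening: 0.0388
grip_force: 40.0
```

```bash
python3 -m crank '[[-0.08,0,0,-2,0],[0.03,0,0,-2,0],[0.03,0,0,-2,0],[0.03,0,0,-2,0],[0.03,0,0,-5,0],[0.03,0,0,-15,0],[0.03,0,0,-35,0],[0.1,0,0,-75,0],[0.1,0,0,-75,0],[0.1,0,0,-75,0]]'
python3 - <<'E'
from h import *
a=go(gw(.03,-.19,.36),np.pi+GY)
C=cam("wrist")
for c in cobs(C,.113,500): print("w",np.round(c[:5],3),c[5],round(c[6],1))
E
```

```text
time: 24.3
tool_pos: [0.5819, -0.0912, 0.361]
tool_rot: [-3.139, 0.006, -3.076]
contact_force: [0.1, -0.8, -0.5]
opening: 0.0504
grip_force: 0.0
dx -38.0 dy -221.4 dz 1.0 roll 0.000
w [ 5.75680e+02 -9.04000e+01  1.09876e+02  4.17310e+01  5.70000e-02] [226, 122, 58, 140, 6981] 130.3
w [ 5.6275e+02 -2.3955e+01  9.3685e+01  4.3092e+01  7.7000e-02] [313, 122, 63, 121, 5801] 130.2
w [ 5.75980e+02 -2.23535e+02  8.77010e+01  4.67800e+01  6.30000e-02] [47, 127, 70, 112, 5746] 129.2
w [679.521 -31.648 281.81   16.179  -1.487] [152, 304, 320, 20, 2103] 275.9
```

```bash
python3 -m crank '[[0.1,-38,-221,0,0],[0.1,-38,-221,0,0],[0.1,-38,-221,0,0],[0.1,-38,-221,0,0],[0.1,-38,-221,0,0],[0.1,-38,-221,0,0],[0.1,-38,-221,0,0],[0.1,-38,-221,0,0],[0.1,-38,-221,0,0],[0.1,-38,-221,0,0]]'
python3 - <<'E'
from h import *
np.set_printoptions(precision=4,suppress=True)
C=cam("wrist");save(C[0],"w8");np.savez("w8",*C);save(cv2.resize(C[0][80:280,150:380],(800,696))[:600],"w8z")
T=cam("top");np.savez("t8",*T)
for c in cobs(T,.113): print(np.round(c[:5],3),round(c[6],1))
for y in(.099,.033,-.099):print(gw(0,y))
E
```

```text
time: 25.18
tool_pos: [0.6338, -0.3076, 0.3574]
tool_rot: [3.141, -0.001, -3.075]
contact_force: [0.5, 0.4, 0.7]
opening: 0.0506
grip_force: 0.0
[ 597.759 -219.078  119.445   42.525    0.061] 129.6
[580.801 -23.387 126.583  43.275   0.052] 129.6
[584.509 -87.758 122.739  40.905   0.056] 129.8
[ 557.59  -552.534   52.281   49.956    0.374] 148.3
[ 0.5856 -0.0232  0.    ]
[ 0.5899 -0.0891  0.    ]
[ 0.5984 -0.2208  0.    ]
```

View pics/w8.png

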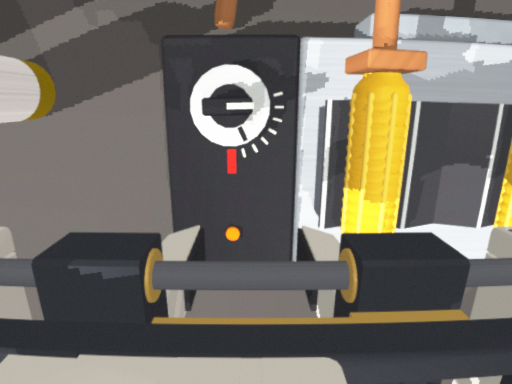

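View pics/w8z.png

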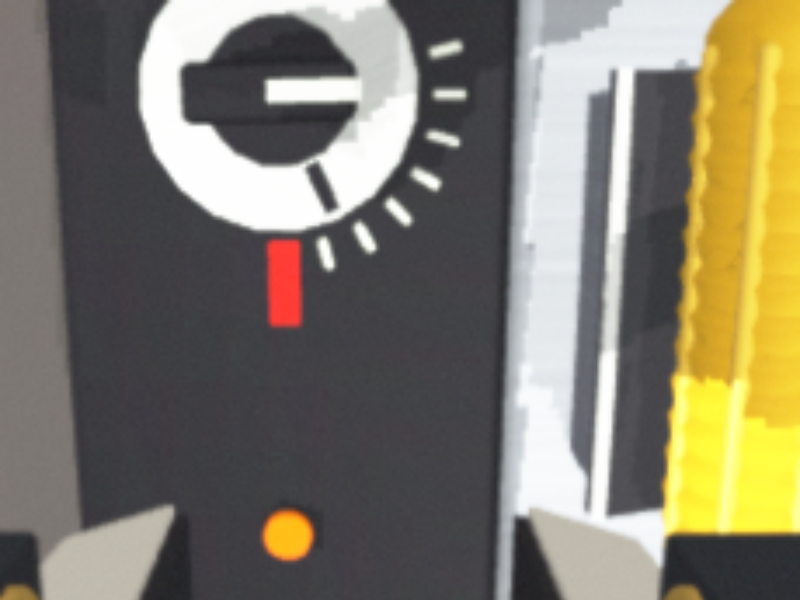

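The wrist view shows the timer bar at (228,106) with its pointer towards +y of the grill, so the timer reads about 0.23 rad. The ring index is at (242,133) and the red mark at (232,161).

Run:
```python
from h import *
np.set_printoptions(precision=4,suppress=True)
C=list(np.load("w8.npz").values())
def gf(p): w=p[:,:2]-G0; c,s=np.cos(GY),np.sin(GY); return np.c_[w@[c,s],w@[-s,c]]
f=lambda p:np.array(p,float)*[230/800,200/696]+[150,80]-.36
print("bar",ray(C,f([(271,93)]),.123),"ring",ray(C,f([(279,92)]),.089),"red",ray(C,f([(285,240),(285,326)]),.075))
# bar ends at top and pointer line direction
q=gf(ray(C,f([(182,93),(360,91)]),.123)); print("ends",q)
# ring centre by ellipse fit of bright
hsv=cv2.cvtColor(C[0],cv2.COLOR_RGB2HSV); m=cv2.inRange(hsv,(0,0,150),(180,60,255)); m[:, :185]=0;m[:,275:]=0;m[:60]=0;m[150:]=0
cs=max(cv2.findContours(m,cv2.RETR_EXTERNAL,cv2.CHAIN_APPROX_NONE)[0],key=cv2.contourArea)
e=cv2.fitEllipse(cv2.convexHull(cs));print(e,ray(C,[e[0]],.089),gf(ray(C,[e[0]],.089)))
p=ray(C,f([(271,93)]),.123)[0]; go((p[0],p[1],.36),np.pi+GY-np.pi/2)
```

```text
bar [[ 0.5615 -0.3286  0.123 ]] ring [[ 0.5613 -0.3292  0.089 ]] red [[ 0.5958 -0.3269  0.075 ]
 [ 0.6169 -0.3258  0.075 ]]
ends [[-0.0439 -0.2212]
 [-0.0443 -0.1872]]
((229.51248168945312, 104.95181274414062), (79.9180908203125, 82.08805847167969), 164.01515197753906) [[ 0.5604 -0.3295  0.089 ]] [[-0.045 -0.205]]
dx 73.7 dy -16.1 dz -2.0 roll 1.573
```

```bash
python3 -m crank '[[-0.1,74,-16,0,1.573],[-0.1,74,-16,0,1.573],[-0.1,74,-16,0,1.573],[-0.1,74,-16,0,1.573],[-0.1,74,-16,0,1.573],[-0.1,74,-16,0,1.573],[-0.1,74,-16,0,1.573],[-0.1,74,-16,0,1.573],[-0.1,74,-16,0,1.573],[-0.1,74,-16,0,1.573],[-0.1,74,-16,0,1.573],[-0.1,74,-16,0,1.573]]' 15
python3 -m crank '[[-0.1,0,0,0,0],[-0.1,0,0,0,0]]'
python3 - <<'E'
from h import *
print(telemetry.observe()["qpos"])
go((.561,-.329,.279),np.pi/2+GY)
C=cam("wrist");save(C[0],"w9")
E
```

```text
time: 26.28
tool_pos: [0.5611, -0.3288, 0.3582]
tool_rot: [3.141, 0.0, 1.702]
contact_force: [-0.3, 0.0, 0.4]
opening: 0.0417
grip_force: 0.0
time: 26.45
tool_pos: [0.5611, -0.3291, 0.3581]
tool_rot: [3.141, 0.0, 1.712]
contact_force: [-0.0, -0.1, 0.5]
opening: 0.0412
grip_force: 0.0
[-6.48271084e-01  6.09794184e-01  1.21305612e+00  6.27476434e-05
  1.31836379e+00 -7.89047612e-01]
dx 0.1 dy -0.0 dz 79.1 roll 0.076
```

View pics/w9.png

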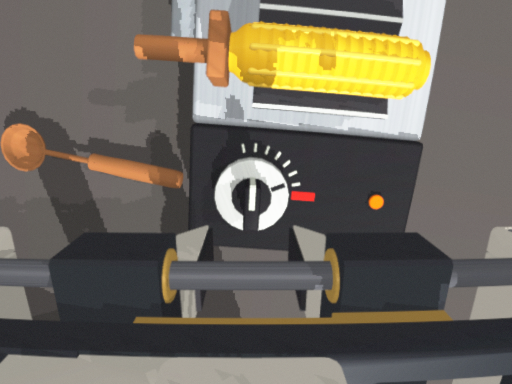

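```bash
python3 -m crank '[[-0.1,0,0,25,0.06],[-0.1,0,0,50,0.06],[-0.1,0,0,68,0.06],[-0.1,0,0,75,0.06],[-0.1,0,0,79,0.06],[-0.1,0,0,79,0.06],[-0.9,0,0,79,0.06],[-0.9,0,0,79,0.06],[-0.9,0,0,79,0.06],[-0.9,0,0,79,0.06],[-0.9,0,0,79,0.06],[-0.9,0,0,79,0.06]]' 15
```

```text
time: 27.5
tool_pos: [0.5613, -0.3299, 0.2794]
tool_rot: [3.14, 0.001, 1.647]
contact_force: [2.6, 0.5, 0.8]
opening: 0.0118
grip_force: 15.0
```

```bash
python3 -m crank '[[-0.9,0,0,0,0.1],[-0.9,0,0,0,0.2],[-0.9,0,0,0,0.3],[-0.9,0,0,0,0.4],[-0.9,0,0,0,0.5],[-0.9,0,0,0,0.6],[-0.9,0,0,0,0.7],[-0.9,0,0,0,0.8],[-0.9,0,0,0,0.8]]'
python3 -m crank '[[-0.9,0,0,0,0.1],[-0.9,0,0,0,0.2],[-0.9,0,0,0,0.3],[-0.9,0,0,0,0.4],[-0.9,0,0,0,0.5],[-0.9,0,0,0,0.6],[-0.9,0,0,0,0.7],[-0.9,0,0,0,0.78],[-0.9,0,0,0,0.78],[-0.9,0,0,0,0.78]]'
```

```text
time: 28.25
tool_pos: [0.5606, -0.3297, 0.2793]
tool_rot: [-3.14, 0.0, 0.843]
contact_force: [-3.0, 1.7, 5.8]
opening: 0.0117
grip_force: 15.0
time: 29.08
tool_pos: [0.5603, -0.3289, 0.2793]
tool_rot: [-3.139, 0.002, 0.069]
contact_force: [-4.9, 6.3, 7.8]
opening: 0.012
grip_force: 15.0
```

```bash
python3 -m crank '[[-0.5,0,0,0,0],[-0.2,0,0,0,0],[-0.2,0,0,0,0],[-0.2,0,0,0,0],[-0.2,0,0,-10,0],[-0.2,0,0,-40,0],[-0.2,0,0,-80,0],[-0.2,0,0,-80,0],[-0.2,0,0,-80,0],[-0.2,70,60,-80,0],[-0.2,70,60,-80,0],[-0.2,70,60,-80,0]]'
python3 - <<'E'
from h import *
C=cam("wrist");save(C[0],"w10")
T=cam("top");S=cam("side");save(cv2.resize(S[0][150:310,230:400],(640,602))[:600],"s10")
for c in cobs(T,.113): print(np.round(c[:5],3),round(c[6],1))
P=cloud(T);m=(P[...,2]>.03)&(P[...,2]<.064)&(P[...,0]>.4)&(P[...,0]<.52)&(P[...,1]>-.24)&(P[...,1]<0)
w=P[m][:,:2]-G0; print(np.percentile(w@[np.cos(GY),np.sin(GY)],[0,5,25]))
E
```

```text
time: 30.08
tool_pos: [0.6371, -0.3875, 0.3552]
tool_rot: [-3.141, 0.001, 0.066]
contact_force: [-0.6, -0.2, -1.2]
opening: 0.0367
grip_force: 0.0
[ 5.95703e+02 -2.18716e+02  1.23247e+02  4.36670e+01  6.70000e-02] 128.7
[ 5.82923e+02 -2.33570e+01  1.22339e+02  4.32580e+01  6.60000e-02] 128.6
[ 5.84272e+02 -8.82620e+01  1.22551e+02  4.34070e+01  6.70000e-02] 128.8
[ 5.53793e+02 -5.61282e+02  5.81010e+01  4.11010e+01 -2.53000e-01] 154.0
[-0.12467351 -0.12114345 -0.11159134]
```

View pics/w10.png

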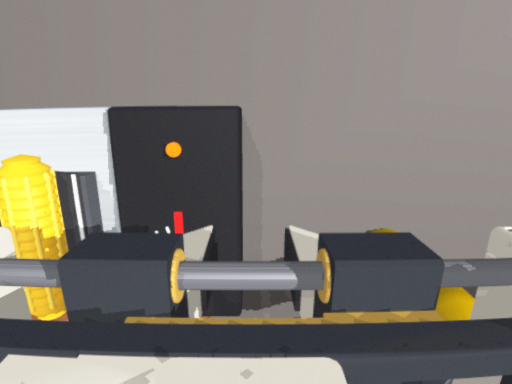

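View pics/s10.png

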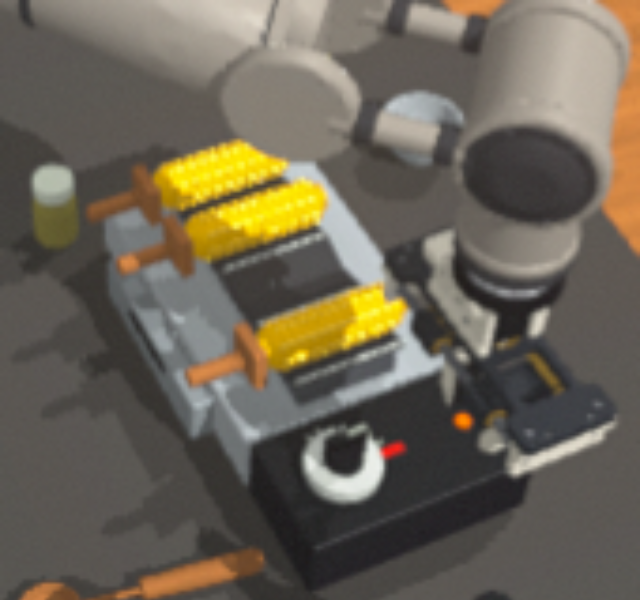

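```bash
python3 -m crank '[[-0.2,-40,-30,-10,0],[-0.2,-80,-60,-20,0],[-0.2,-120,-60,-20,0],[-0.2,-150,-60,-20,0],[-0.2,-150,-60,-20,0],[-0.2,-150,-60,-20,0],[-0.2,-150,-60,-20,0]]'
python3 - <<'E'
from h import *
C=cam("wrist");save(C[0],"w11");save(cv2.resize(C[0][20:240,120:400],(760,597)),"w11z")
E
```

```text
time: 30.82
tool_pos: [0.4807, -0.3348, 0.3798]
tool_rot: [3.141, -0.002, 0.066]
contact_force: [0.6, -0.2, 0.1]
opening: 0.0368
grip_force: 0.0
```

View pics/w11z.png

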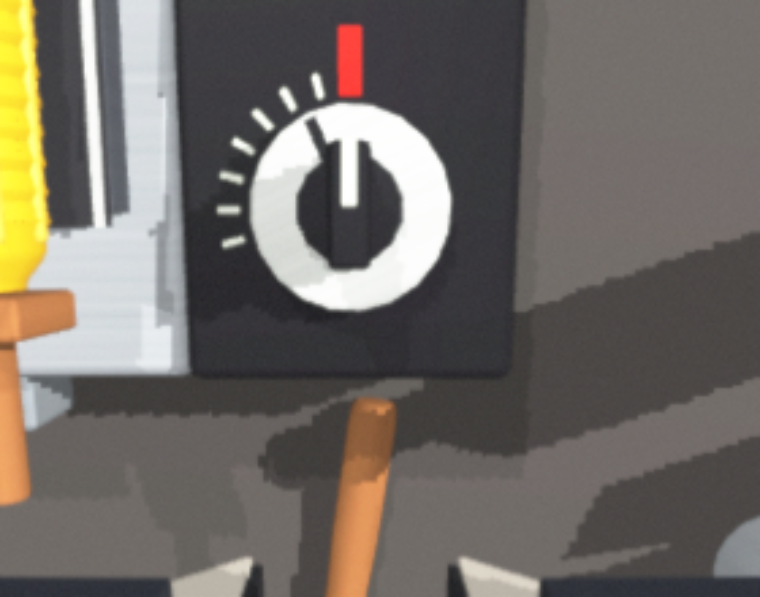

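The pointer at (350,175) lines up with the red mark at (350,60), and the ring index at (315,138) has not moved. The arm touches nothing, so I am handing in.

```bash
python3 -c "
from cell import ticket
print(ticket.hand_in())"
```

```text
the job is handed in; nothing more can be done
None
```

I handed the job in: the tray is against its stop, the three cobs present are in grooves 1, 2 and 4 with their handles to the front, and the timer pointer is at the red mark with the heat ring unmoved. The hand-in gave no verdict. The tray being fully home rests on the firm stop I felt when pushing (about 23 N).

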